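# Free the dust box's window and hold it open at the clamp

## Robot

A 6-joint arm with a two-finger parallel gripper is mounted at the origin on the work surface. World frame = base frame: x ahead of the robot, y to its left, z up, the work surface at z = 0. Lengths are in m, angles in rad, forces in N, time in s.
With the tool pointing down it reaches from about 0.3 to 0.85 m from the base axis. Payload 4.2 kg.
Tool frame: the origin (TCP) lies at the very end of the fingers, on their centre line; the grasp point (between the pads) lies 19 mm behind it; z points along the fingers, x is the direction in which the jaws open and shut, and the axes are right-handed (so a half turn about z gives the same grasp; the last joint's range is limited). The gripper opens to 91 mm and grips with 3 to 60 N. Pads are 32 mm wide; open, the fingers measure 118 mm over their backs; the gripper's body (76 mm by 178 mm) begins 60 mm behind the grasp point.
Start: joints at [1.173, 0.32, 1.565, -0, 1.257, -0.02], TCP at [0.212, 0.534, 0.214] pointing down, gripper open.
Joint ranges: [-3.11, 3.11], [-0.84, 2.01], [0.21, 2.61], [-1.34, 4.49], [0.05, 2.63], [-2.56, 2.56]. Speed limits (rad/s): [2.57, 2.57, 3.14, 3.14, 3.14, 3.14].

## Interface

Orientations are given as [roll, pitch, yaw] about the fixed x, y, z axes, in that order (R = Rz(yaw) Ry(pitch) Rx(roll)).
In Python, from workcell import observe, snapshot, job_done, regions_of gives the robot as it stands.
- The arm moves only by the tool send_rows, never from a script. Its argument "plan" is a list of rows, each a list of 7 numbers: the turn, a rotation vector about the world's x, y, z as a fraction of full scale, then the shift along the world's x, y, z as a fraction of full scale, then the opening, from -1 (shut) to 1 (fully open), so that 0 is half open. In form: [[rx, ry, rz, dx, dy, dz, jaw], ...]. A call has exactly 8 rows; each row is the pose to reach, as a shift and turn from the pose commanded when the call began; what a row does not reach only later rows make up. Full scale, the value 1, is 8 cm for a shift and 60 degrees for a turn. A row lasts 1/12 s, in which the tool goes at most 41.7 mm and 7.16 degrees, less where a joint would pass 70% of its speed; a pose out of reach is approached as far as the arm can. A call with a number of a shift or a turn outside -1 to 1 is refused whole. A call with a gripper value outside its range is refused whole. The fingers move at their own pace and stop on an object; the grip force is fixed at half the most. Time passes only in rows, so rows that repeat a pose let the fingers close, or fill a call up. It gives the time, the measured TCP pose, the force and the opening at its end, in the units of the state.
- observe(): the state, without advancing time (a new reading comes with each control period).
- snapshot(name): name is "scene" or "top" or "wrist"; returns a dict with "color" (480x640x3 uint8, red, green, blue), "fx", "fy", "cx", "cy" (pixels), "eye" and "rotation" of the camera in the world. Camera axes: x right, y up, looking along -z (the intrinsics and any distortion apply to the point x, -y, -z); pixel columns grow to the right and rows downward; lengths in m; the calibration is good to about 2 mm. A picture is of the moment at which its call begins. There is no depth.
- job_done(): hands the job in, once; it reports no verdict.
Trained networks look in a picture, given as the dict that the camera call returned (one of the last four; its "shot" number tells which), for a name from the list of things; names that differ only in an ending like _2 or _b are one class to them, and where a whole thing is asked for, a point or a joint stands for the part that bears it (a point fixed in the world has none). Each returns a list of dicts, best first, with "conf" (0 to 1); they miss things now and then, are a little off and sometimes report something else, mostly with a low value. They report only what shows in the picture. A call takes as long as a camera call. They do not tell look-alikes from the thing itself.
- regions_of(picture, query): "region" (480x640 bool, what is visible of it) and "box" ([left, top, width, height] in pixels, round what is visible of it).
The state is a dict: "time_s": time; "joints": joint angles; "joint_velocities": joint speeds; "joint_torque": joint torques, N m; "ee_pos": TCP position; "tool_rot": TCP orientation; "ft_force": force on the tool from outside, world axes, zero at the start; "wrist_torque": the same for the moment, N m; "gripper_width": finger opening in m.
Only numpy, scipy, OpenCV 4.12 (cv2) and the standard library are available. Lean on these libraries where they do the work, as an engineer would, in place of code of your own. Each camera call takes 0.05 s, during which the arm holds its last target. There are 200 camera calls.

## Task

I have to change the filter in the white dust box: take the red pliers off its window handle and hang them astride the rail of the pliers rack, beside the blue pair. Then lift the window until its yellow pointer is at the red clamp on the quadrant, and finish while still holding it there, steady, because its stay is away for repair and it falls shut if let go. Do not drop the pliers or the window, and leave the clamp, the blue pliers, the file, the tin and the dish as they are.

Things in the scene. Friction and masses are not known exactly. Their poses are not given: they have to be found in the camera images.
- red_pliers_grip (a point): Rigid half-open pliers, red grips, 0.11 kg, 61 mm wide, 11 mm thick, astride the window's handle bar at the start, jaws up. Point: middle of the steel head (19 mm wide in x; hold it across its 11 mm thickness, y), 36 mm above the centre of the bar they sit on; steel ends 25 mm above it, grips 121 mm below it. Axes: z up along the jaws, y along the bar they sit on.
- blue_pliers_grip (a point): The same point, with the same axes, of a like pair with blue grips, already astride the rack's rail, anywhere within 90 mm of its middle. Leave it.
- rail_mid (a point): Middle of the pliers rack's rail, on its centre line: a round steel bar 12 mm thick along y, 155 mm above the bench, free for 149 mm either way between two steel cheeks whose tops stand 8 mm above the rail's centre line. Wooden foot 110 x 320 x 18 mm. Fixed. Axes: y along the rail, z up.
- window_bar (a point): Centre of the window's handle bar: round, black, 12 mm thick, 150 mm long along y, on two arms at its ends; 34 mm clear of the window's front edge, 42 mm to the box's front wall. 138 mm above the bench when shut. Axes: y along the bar and hinge, x rearwards in the window's plane, z out of its upper face. The hinge line is 260 mm along x and -6 mm along z from here, 200 mm above the bench.
- window (a joint): Angle of the window, rad: 0 shut (sloping 15 degrees down to the front), growing as its front edge is lifted; level at 0.26. It falls shut when let go; about 3 N at the handle carries it. A clear pane in an aluminium frame, hinged at the top rear of a fixed white dust box 300 mm wide, 220 mm deep, whose front wall, 143 mm high with two hand openings, faces the robot.
- window_pointer (a point): Middle of the yellow pointer on the window's left edge (seen from the robot), 130 mm from the hinge line, running close beside the steel quadrant.
- clamp (a joint): Where the red clamp stands on the quadrant, rad, on the same scale as the window's angle: the pointer is at the middle of the clamp when both joints read the same. Between 0.38 and 0.76, stiff.
- clamp_mark (a point): Centre of the red clamp: a block 18 mm long along the arc, 28 mm broad, 10 mm thick, on the quadrant, a flat steel arc of 130 mm radius about the hinge (its upper end 285 mm above the bench) on the dust box's left side (seen from the robot). Its axes are turned as the window's are when the pointer is at it.
- file: Flat file 290 mm long with a turned wooden handle, lying on the bench near the robot; up to 29 mm high. Origin under its middle, x along it, handle to -x. Leave it.
- tin: Round white tin with a yellow band, 68 mm across, 62 mm high, standing on the bench; origin at its underside. Leave it.
- dish: White bowl, 84 mm across, 30 mm high, on the bench; origin at its underside. Leave it.
Not all that is in view belongs to the job. What is shaped like the part that bears red_pliers_grip but green is not meant.

How it is judged:
On the way, in this order (a step that is already met when the one before it is completed fails the run):
1. the red pliers hang astride the rack's rail, let go, with the window still shut (x of red_pliers_grip in the frame of rail_mid between -0.02 and 0.02 m and y of red_pliers_grip in the frame of rail_mid between -0.145 and 0.145 m and z of red_pliers_grip in the frame of rail_mid between 0.026 and 0.042 m and angle between red_pliers_grip's own z axis and vertical below 0.4 rad and contact force between red_pliers and rack above 0.3 N and contact force between red_pliers and the arm below 0.05 N and contact force between red_pliers and the fingers below 0.05 N and value of joint window below 0.12 rad), for 0.2 s.
2. the window is held with its pointer at the red clamp (angle between the x axis of window_bar and the x axis of clamp_mark, either way round below 0.07 rad and contact force between window and the fingers above 1 N and velocity of joint window between -0.08 and 0.08 rad/s), for 0.3 s.
At the end, for the whole second after the job is handed in: Red pliers hang astride the rail (tilt under 0.4 rad), let go. The fingers bear on the window with over 1 N; its angle is within 0.07 rad of the clamp's (pointer within the clamp's length), moving under 0.08 rad/s. Clamp within 6 mm, bystanders within 30 mm of their start, none under the window (all of step 2 and x of red_pliers_grip in the frame of rail_mid between -0.02 and 0.02 m and y of red_pliers_grip in the frame of rail_mid between -0.145 and 0.145 m and z of red_pliers_grip in the frame of rail_mid between 0.026 and 0.042 m and angle between each of red_pliers_grip, blue_pliers_grip's own z axis and vertical below 0.4 rad and contact force between red_pliers and rack above 0.3 N and contact force between red_pliers and the arm below 0.05 N and contact force between red_pliers and the fingers below 0.05 N and linear speed of red_pliers below 0.05 m/s and contact force between red_pliers and window below 0.05 N and distance of clamp_mark from where it was at the start of the episode below 0.006 m and distance of each of blue_pliers_grip, file, tin, dish from where it was at the start of the episode below 0.03 m and contact force between window and file below 0.05 N and contact force between window and tin below 0.05 N and contact force between window and dish below 0.05 N and contact force between window and blue_pliers below 0.05 N); the arm keeps its last pose, push and grip.
It fails at once if the red pliers are dropped (height (world z) of red_pliers_grip below 0.12 m).
It fails at once if the window is dropped (velocity of joint window below -1.5 rad/s).
It fails at once if the clamp is shifted (distance of clamp_mark from where it was at the start of the episode above 0.006 m).
It fails at once if the blue pliers are shifted or knocked (distance of blue_pliers_grip from where it was at the start of the episode above 0.03 m).
It fails at once if the file, tin or dish is shifted (distance of any of file, tin, dish from where it was at the start of the episode above 0.03 m).
It also fails if it takes over 70 s, if anything falls off the work surface, if the arm or the gripper's body presses on something with over 40 N, if the wrist force passes 120 N, or if a joint passes its speed limit or range.

## Working session

There is one attempt and no reset: what is moved stays moved. The work goes in short steps, Python scripts to look and compute and a tool call to move; the robot and the scene stay as the last step left them, time stands still between calls to the robot, and variables do not carry over. Pictures are saved under pics/ and viewed, about 8 in all and at most 12, crops included, and the job is handed in when it is done.

Besides the shell and the picture viewer there is one more tool, called after "Request:" by a JSON object that holds its "method" and its "body", one argument or row to a line. send_rows: Moves the arm, as the interface text tells. Shift numbers are shares of 8 cm and turn numbers shares of 60 degrees, none past 1 either way. Its arguments: {"type":"object","properties":{"plan":{"type":"array"}},"required":["plan"]}

```bash
ls; mkdir -p pics; python3 - <<'E'
from workcell import *
import cv2,numpy as np
o=observe();print({k:np.round(v,3) for k,v in o.items()})
ims=[]
for n in("scene","top"):
    s=snapshot(n);cv2.imwrite(f"pics/{n}0.png",s["color"][...,::-1]);print(n,s["fx"],s["fy"],s["cx"],s["cy"],np.round(s["eye"],4).tolist(),np.round(s["rotation"],4).tolist(),[k for k in s])
    for q in("red_pliers_grip","blue_pliers_grip","window","clamp","clamp_mark","window_pointer","file","tin","dish"):
        try:
            for r in regions_of(s,q)[:3]: print(n,q,round(r["conf"],2),r["box"])
        except Exception as e: print(q,e)
E
```

```text
pics
{'time_s': np.float64(0.0), 'joints': array([ 1.173,  0.32 ,  1.566,  0.   ,  1.257, -0.02 ]), 'joint_velocities': array([-0.001,  0.   , -0.001,  0.001,  0.001,  0.   ]), 'joint_torque': array([ 1.0000e-03, -4.1244e+01, -2.3197e+01,  7.3000e-02,  4.6000e-02,
       -0.0000e+00]), 'ee_pos': array([0.212, 0.534, 0.213]), 'tool_rot': array([-3.142e+00,  2.000e-03,  1.193e+00]), 'ft_force': array([-0.41 , -0.818, -0.848]), 'wrist_torque': array([ 0.052,  0.021, -0.011]), 'gripper_width': np.float64(0.091)}
scene 491.08760810604394 491.08760810604394 326.5351643113875 237.10692768679993 [0.9947, -0.3347, 0.9276] [0.6217, -0.0131, 1.0405] ['color', 'fx', 'fy', 'cx', 'cy', 'eye', 'rotation', 'shot']
scene red_pliers_grip 0.74 [224.2, 209.0, 17.9, 45.1]
scene red_pliers_grip 0.71 [193.6, 254.6, 19.5, 41.2]
scene red_pliers_grip 0.56 [107.5, 357.9, 46.8, 34.0]
scene blue_pliers_grip 0.76 [436.7, 139.6, 24.4, 52.6]
scene blue_pliers_grip 0.68 [380.0, 138.0, 28.0, 31.3]
scene window 0.62 [163.8, 237.9, 209.3, 172.3]
scene window_pointer 0.93 [156.3, 237.3, 216.8, 172.0]
scene window_point
[... 300 characters left out ...]
391625415 232.8308363026953 [0.379, -0.0163, 1.3147] [0.1093, -0.0227, -1.5587] ['color', 'fx', 'fy', 'cx', 'cy', 'eye', 'rotation', 'shot']
top red_pliers_grip 0.69 [406.9, 236.9, 13.3, 21.8]
top red_pliers_grip 0.65 [460.8, 209.5, 26.1, 21.5]
top red_pliers_grip 0.43 [359.9, 284.2, 18.2, 22.2]
top blue_pliers_grip 0.57 [176.7, 236.6, 13.7, 21.7]
top window 0.82 [324.3, 136.2, 127.3, 121.1]
top clamp 0.54 [178.6, 301.3, 30.8, 22.7]
top clamp 0.47 [320.8, 194.5, 13.1, 15.0]
top clamp_mark 0.64 [323.3, 196.4, 8.5, 15.2]
top window_pointer 0.82 [327.9, 137.6, 125.7, 117.9]
top tin 0.75 [178.7, 300.2, 28.4, 26.3]
top dish 0.55 [400.6, 287.2, 30.5, 30.6]
top dish 0.19 [231.2, 279.9, 103.6, 11.3]
```

View pics/scene0.png

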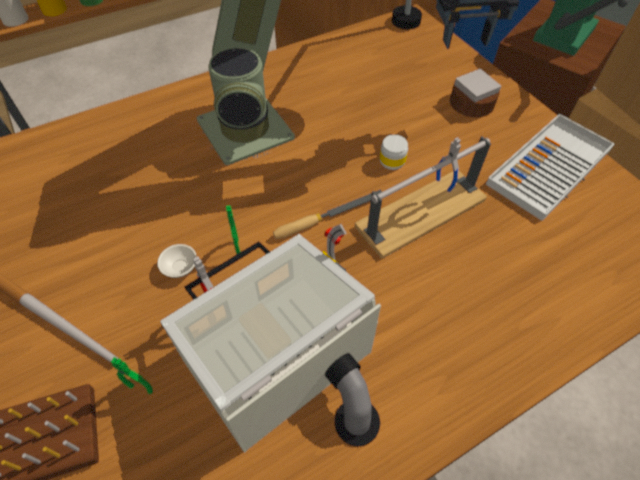

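View pics/top0.png

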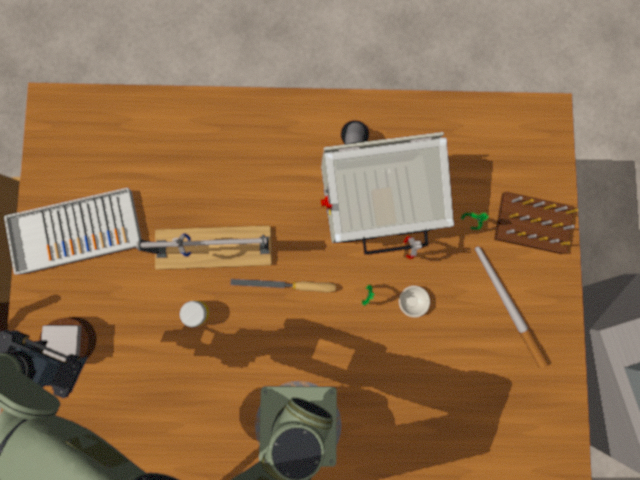

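```bash
cat > h.py <<'E'
import numpy as np,cv2
from scipy.spatial.transform import Rotation as R
from workcell import *
def cam(s): return R.from_euler("xyz",s["rotation"]).as_matrix(),np.array(s["eye"])
def ray(s,u,v):
    M,e=cam(s);d=M@np.array([(u-s["cx"])/s["fx"],-(v-s["cy"])/s["fy"],-1]);return e,d/np.linalg.norm(d)
def atz(s,u,v,z): e,d=ray(s,u,v);return e+d*(z-e[2])/d[2]
def proj(s,p):
    M,e=cam(s);q=M.T@(np.array(p)-e);return np.array([s["cx"]+s["fx"]*q[0]/-q[2],s["cy"]-s["fy"]*q[1]/-q[2]])
def tri(*rs):
    A=0;b=0
    for e,d in rs:
        P=np.eye(3)-np.outer(d,d);A=A+P;b=b+P@e
    x=np.linalg.solve(A,b);return x,[np.linalg.norm((np.eye(3)-np.outer(d,d))@(x-e)) for e,d in rs]
def crop(s,x,y,w,h,k): return cv2.resize(s["color"][y:y+h,x:x+w,::-1],None,fx=k,fy=k,interpolation=cv2.INTER_CUBIC)
E
python3 - <<'E'
from h import *
t=snapshot("top");s=snapshot("scene")
cv2.imwrite("pics/c1.png",np.vstack([crop(t,135,220,160,50,5),crop(t,310,192,160,70,5)]))
a=crop(s,350,125,150,120,4);b=crop(s,180,195,160,120,5)
cv2.imwrite("pics/c2.png",np.hstack([crop(s,355,130,140,120,3)[:360,:420],crop(s,180,230,95,90,4)[:360]]))
for n,u,v,z in[("railL",142,246,.155),("railR",268,242,.155),("blue",184,244,.19),("red",413,247,.175),("barL",365,252,.138),("barR",429,247,.138),("winFL",335,241,.14),("winFR",452,228,.14),("green",368,294,.05),("dish",415,302,.02),("tin",192,313,.06),("fileh",335,287,.02)]: print(n,atz(t,u,v,z).round(3))
g=lambda s,lo,hi:cv2.connectedComponentsWithStats(cv2.inRange(cv2.cvtColor(s["color"],cv2.COLOR_RGB2HSV),lo,hi))
for n,lo,hi in[("green",(50,120,50),(75,255,255)),("red",(0,170,110),(5,255,255)),("blue",(105,150,80),(125,255,255)),("yel",(22,150,120),(32,255,255))]:
    for c,q in(("top",t),("scene",s)):
        _,_,st,ce=g(q,lo,hi)
        print(n,c,[(st[i].tolist(),ce[i].round(1).tolist()) for i in range(1,len(st)) if st[i][4]>8])
E
```

```text
railL [0.467 0.391 0.155]
railR [0.482 0.08  0.155]
blue [0.471 0.278 0.19 ]
red [ 0.473 -0.278  0.175]
barL [ 0.461 -0.165  0.138]
barR [ 0.476 -0.328  0.138]
winFL [ 0.488 -0.088  0.14 ]
winFR [ 0.526 -0.387  0.14 ]
green [ 0.354 -0.184  0.05 ]
dish [ 0.333 -0.318  0.02 ]
tin [0.299 0.284 0.06 ]
fileh [ 0.372 -0.096  0.02 ]
green top [([462, 213, 26, 16, 150], [477.6, 218.1]), ([363, 286, 11, 19, 79], [368.5, 295.3])]
green scene [([81, 0, 20, 5, 63], [89.8, 1.7]), ([539, 0, 57, 52, 827], [567.8, 27.4]), ([535, 36, 6, 4, 12], [537.0, 37.2]), ([226, 206, 14, 48, 194], [232.6, 227.8]), ([111, 358, 41, 35, 417], [129.0, 374.3])]
red top [([321, 197, 10, 11, 58], [325.8, 202.5]), ([404, 236, 5, 7, 15], [406.1, 239.2]), ([407, 255, 6, 3, 13], [409.2, 256.3])]
red scene [([325, 229, 6, 7, 18], [327.3, 231.6]), ([335, 236, 7, 8, 22], [337.9, 239.3]), ([201, 284, 6, 8, 22], [203.5, 287.4])]
blue top []
blue scene [([538, 146, 13, 8, 22], [544.6, 149.3]), ([525, 157, 13, 8, 22], [531.0, 160.6]), ([512, 169, 13, 9, 21], [518.0, 173.1]), ([437, 171, 3, 9, 19], [437.8, 174.6]), ([449, 172, 8, 18, 44], [453.7, 180.3])]
yel top []
yel scene [([381, 155, 26, 12, 178], [392.6, 161.3]), ([323, 251, 13, 11, 28], [328.1, 255.6])]
```

View pics/c1.png

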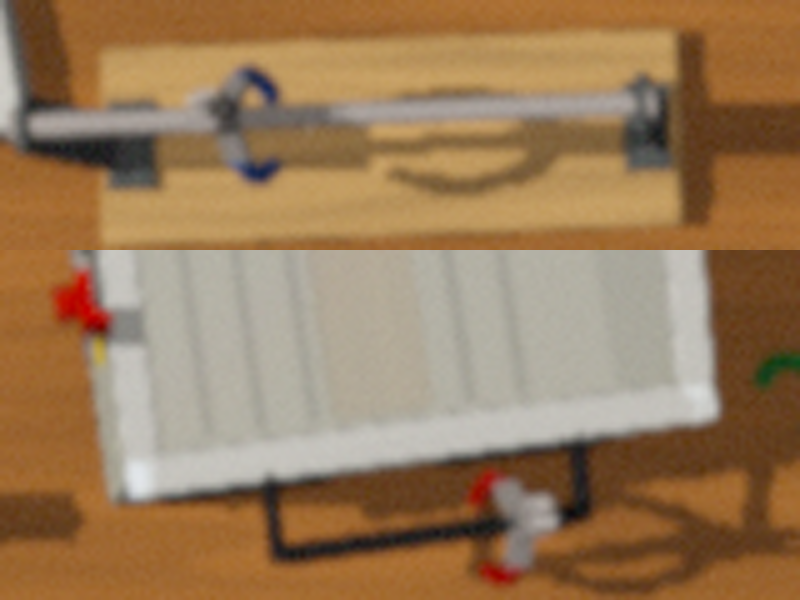

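View pics/c2.png

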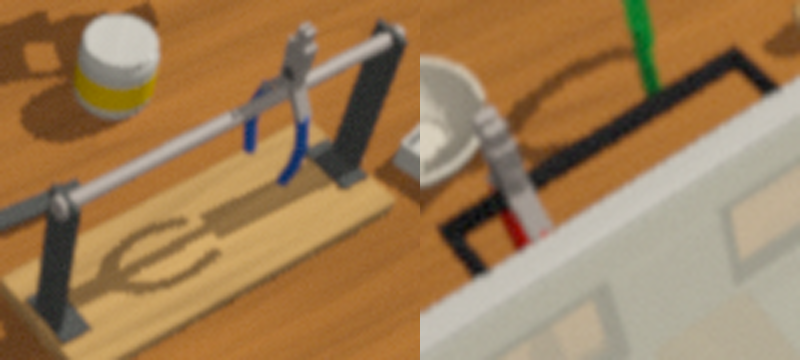

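```bash
python3 - <<'E'
from h import *
t=snapshot("top");s=snapshot("scene")
P=lambda n,a,b:print(n,*[np.round(q,4) for q in tri(ray(t,*a),ray(s,*b))])
P("railR",(265,240.2),(375.7,198.3));P("railL",(140,244.5),(486.7,142.7))
P("barL",(366,252.4),(258.7,243));P("barR",(427,244.4),(187.5,288.7))
P("blueTop",(179.4,241.6),(455.7,140.7));P("redTop",(418.5,243.5),(196.2,258.8))
P("clamp",(325.8,202.5),(332.5,235.5));P("green",(368.5,295.3),(232.6,227.8))
for n,u,v,z in[("railR",265,240.2,.155),("railL",140,244.5,.155),("barL",366,252.4,.138),("barR",427,244.4,.138)]:print(n,atz(t,u,v,z).round(4))
for n,u,v,z in[("railR",375.7,198.3,.155),("railL",486.7,142.7,.155),("barL",258.7,243,.138),("barR",187.5,288.7,.138),("redtop",196.2,258.8,.199),("bluetop",455.7,140.7,.216)]:print('scene',n,atz(s,u,v,z).round(4))
E
```

```text
railR [0.4873 0.0891 0.1554] [0.0021 0.0021]
railL [0.4733 0.3992 0.1528] [0.0033 0.0033]
barL [ 0.4608 -0.1647  0.1433] [0.0018 0.0018]
barR [ 0.4837 -0.3211  0.1368] [0.0019 0.0019]
blueTop [0.4773 0.2868 0.2143] [0.0045 0.0045]
redTop [ 0.4789 -0.2854  0.2036] [0.0003 0.0003]
clamp [ 0.5701 -0.0614  0.2286] [0.0014 0.0014]
green [ 0.3518 -0.1807  0.0765] [0.001 0.001]
railR [0.4862 0.0874 0.155 ]
railL [0.4711 0.3956 0.155 ]
barL [ 0.4604 -0.1671  0.138 ]
barR [ 0.4829 -0.3227  0.138 ]
scene railR [0.4879 0.0913 0.155 ]
scene railL [0.476  0.4005 0.155 ]
scene barL [ 0.458 -0.162  0.138]
scene barR [ 0.4854 -0.3194  0.138 ]
scene redtop [ 0.4754 -0.2854  0.199 ]
scene bluetop [0.4803 0.2899 0.216 ]
```

Request:
{"method": "send_rows", "body": {
  "plan": [
    [0,0,-0.08,0.08,-0.1,0.12,0],
    [0,0,-0.16,0.17,-0.23,0.25,0],
    [0,0,-0.24,0.25,-0.35,0.37,0],
    [0,0,-0.32,0.33,-0.47,0.5,0],
    [0,0,-0.4,0.42,-0.58,0.62,0],
    [0,0,-0.48,0.5,-0.7,0.75,0],
    [0,0,-0.56,0.58,-0.82,0.87,0],
    [0,0,-0.62,0.66,-0.93,1,0]
  ]
}}

```text
time_s: 1.87
ee_pos: [0.2651, 0.4594, 0.2944]
tool_rot: [3.141, 0.0, 0.54]
ft_force: [0.0, -0.9, 0.4]
gripper_width: 0.0459
```

Request:
{"method": "send_rows", "body": {
  "plan": [
    [0,0,-0.08,0.08,-0.12,0,0],
    [0,0,-0.16,0.17,-0.23,0,0],
    [0,0,-0.24,0.25,-0.35,0,0],
    [0,0,-0.32,0.33,-0.47,0,0],
    [0,0,-0.4,0.42,-0.58,0,0],
    [0,0,-0.48,0.5,-0.7,0,0],
    [0,0,-0.56,0.58,-0.82,0,0],
    [0,0,-0.63,0.67,-0.93,0,0]
  ]
}}

```text
time_s: 2.53
ee_pos: [0.3187, 0.3851, 0.2941]
tool_rot: [-3.142, -0.0, -0.12]
ft_force: [0.6, 0.1, -0.5]
gripper_width: 0.0457
```

Request:
{"method": "send_rows", "body": {
  "plan": [
    [0,0,-0.08,0.08,-0.12,0,0],
    [0,0,-0.16,0.17,-0.23,0,0],
    [0,0,-0.24,0.25,-0.35,0,0],
    [0,0,-0.32,0.33,-0.47,0,0],
    [0,0,-0.4,0.42,-0.58,0,0],
    [0,0,-0.48,0.5,-0.7,0,0],
    [0,0,-0.56,0.58,-0.82,0,0],
    [0,0,-0.62,0.66,-0.93,0,0]
  ]
}}

```text
time_s: 3.2
ee_pos: [0.3715, 0.3107, 0.294]
tool_rot: [-3.142, -0.0, -0.769]
ft_force: [-0.2, -0.3, -0.5]
gripper_width: 0.0459
```

Request:
{"method": "send_rows", "body": {
  "plan": [
    [0,0,-0.08,0.08,-0.12,0,0],
    [0,0,-0.16,0.17,-0.23,0,0],
    [0,0,-0.24,0.25,-0.35,0,0],
    [0,0,-0.32,0.33,-0.47,0,0],
    [0,0,-0.4,0.42,-0.58,0,0],
    [0,0,-0.48,0.5,-0.7,0,0],
    [0,0,-0.56,0.58,-0.82,0,0],
    [0,0,-0.63,0.67,-0.93,0,0]
  ]
}}

```text
time_s: 3.87
ee_pos: [0.4251, 0.2363, 0.2941]
tool_rot: [-3.142, -0.0, -1.429]
ft_force: [0.2, 0.0, -0.4]
gripper_width: 0.0455
```

```bash
python3 - <<'E'
from h import *
import pickle
w=snapshot("wrist");pickle.dump(w,open("w1.pkl","wb"));cv2.imwrite("pics/w1.png",w["color"][...,::-1])
for p in[(.4862,.0874,.155),(.4711,.3956,.155),(.479,.243,.155)]:print(proj(w,p))
E
```

```text
[506.08992419 180.66083666]
[120.20845528 144.24629522]
[314.01292309 161.99110315]
```

View pics/w1.png

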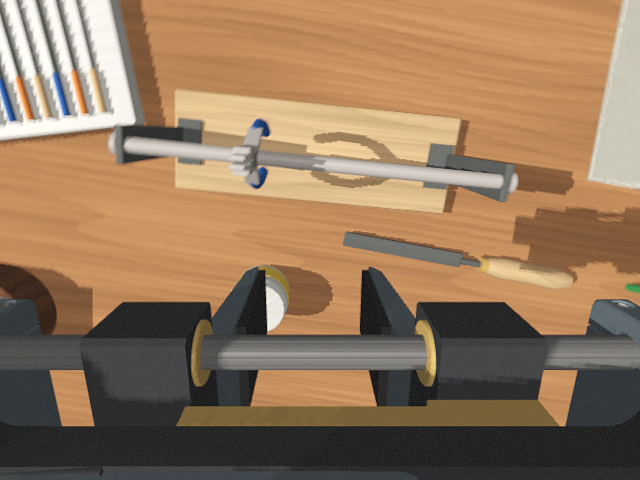

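Request:
{"method": "send_rows", "body": {
  "plan": [
    [0,0,0,0.04,-0.12,0,0],
    [0,0,0,0.08,-0.23,0,0],
    [0,0,0,0.12,-0.35,0,0],
    [0,0,0,0.15,-0.47,0,0],
    [0,0,0,0.19,-0.58,0,0],
    [0,0,0,0.22,-0.7,0,0],
    [0,0,0,0.26,-0.82,0,0],
    [0,0,0,0.3,-0.93,0,0]
  ]
}}

```text
time_s: 4.58
ee_pos: [0.4491, 0.1614, 0.294]
tool_rot: [-3.142, -0.0, -1.425]
ft_force: [0.7, -0.5, -0.2]
gripper_width: 0.0458
```

Request:
{"method": "send_rows", "body": {
  "plan": [
    [0,0,0,0,-0.12,0,0],
    [0,0,0,0,-0.23,0,0],
    [0,0,0,0,-0.35,0,0],
    [0,0,0,0,-0.47,0,0],
    [0,0,0,0,-0.58,0,0],
    [0,0,0,0,-0.7,0,0],
    [0,0,0,0,-0.82,0,0],
    [0,0,0,0,-0.93,0,0]
  ]
}}

```text
time_s: 5.25
ee_pos: [0.4488, 0.0871, 0.294]
tool_rot: [-3.142, -0.0, -1.425]
ft_force: [-0.4, 0.1, -0.6]
gripper_width: 0.0453
```

Request:
{"method": "send_rows", "body": {
  "plan": [
    [0,0,0,0,-0.12,0,0],
    [0,0,0,0,-0.23,0,0],
    [0,0,0,0,-0.35,0,0],
    [0,0,0,0,-0.47,0,0],
    [0,0,0,0,-0.58,0,0],
    [0,0,0,0,-0.7,0,0],
    [0,0,0,0,-0.82,0,0],
    [0,0,0,0,-0.93,0,0]
  ]
}}

```text
time_s: 5.92
ee_pos: [0.4489, 0.0126, 0.294]
tool_rot: [3.142, -0.0, -1.425]
ft_force: [-0.7, -0.3, -0.4]
gripper_width: 0.0458
```

Request:
{"method": "send_rows", "body": {
  "plan": [
    [0,0,0,0,-0.12,0,0],
    [0,0,0,0,-0.23,0,0],
    [0,0,0,0,-0.35,0,0],
    [0,0,0,0,-0.47,0,0],
    [0,0,0,0,-0.58,0,0],
    [0,0,0,0,-0.7,0,0],
    [0,0,0,0,-0.82,0,0],
    [0,0,0,0,-0.93,0,0]
  ]
}}

```text
time_s: 6.58
ee_pos: [0.4489, -0.0618, 0.294]
tool_rot: [-3.142, -0.0, -1.425]
ft_force: [-0.1, -0.5, 0.2]
gripper_width: 0.0457
```

Request:
{"method": "send_rows", "body": {
  "plan": [
    [0,0,0,0,-0.12,0,0],
    [0,0,0,0,-0.23,0,0],
    [0,0,0,0,-0.35,0,0],
    [0,0,0,0,-0.47,0,0],
    [0,0,0,0,-0.58,0,0],
    [0,0,0,0,-0.7,0,0],
    [0,0,0,0,-0.82,0,0],
    [0,0,0,0,-0.93,0,0]
  ]
}}

```text
time_s: 7.25
ee_pos: [0.4489, -0.1362, 0.2939]
tool_rot: [3.142, -0.0, -1.425]
ft_force: [-0.5, -1.5, -0.2]
gripper_width: 0.0456
```

Request:
{"method": "send_rows", "body": {
  "plan": [
    [0,0,0,0,-0.12,0,0],
    [0,0,0,0,-0.23,0,0],
    [0,0,0,0,-0.35,0,0],
    [0,0,0,0,-0.47,0,0],
    [0,0,0,0,-0.58,0,0],
    [0,0,0,0,-0.7,0,0],
    [0,0,0,0,-0.82,0,0],
    [0,0,0,0,-0.93,0,0]
  ]
}}

```text
time_s: 7.92
ee_pos: [0.4489, -0.2106, 0.294]
tool_rot: [3.142, -0.0, -1.425]
ft_force: [-0.3, -0.1, -1.3]
gripper_width: 0.0459
```

```bash
python3 - <<'E'
from h import *
import pickle
print(observe()["ee_pos"],observe()["joints"])
w=snapshot("wrist");pickle.dump(w,open("w2.pkl","wb"));cv2.imwrite("pics/w2.png",w["color"][...,::-1])
for p in[(.4608,-.1647,.138),(.4837,-.3211,.138),(.478,-.285,.199)]:print(proj(w,p))
E
```

```text
[ 0.44890421 -0.21056869  0.2939535 ] [-4.61705353e-01  1.51022101e-01  1.59066621e+00 -1.36229345e-04
  1.39981866e+00  9.63451019e-01]
[262.30931073 202.90100201]
[445.06483902 202.83661066]
[422.32904352 218.687689  ]
```

View pics/w2.png

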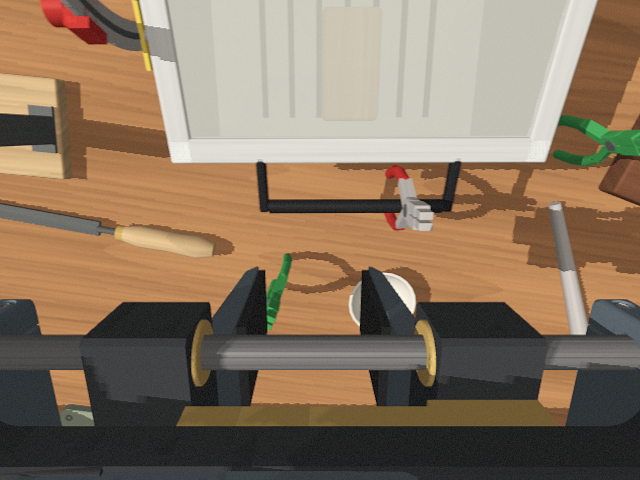

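Request:
{"method": "send_rows", "body": {
  "plan": [
    [0,0,0,0.05,-0.12,0,0],
    [0,0,0,0.1,-0.23,0,0],
    [0,0,0,0.14,-0.35,0,0],
    [0,0,0,0.18,-0.47,0,0],
    [0,0,0,0.22,-0.58,0,0],
    [0,0,0,0.26,-0.7,0,0],
    [0,0,0,0.3,-0.82,0,0],
    [0,0,0,0.34,-0.94,0,0]
  ]
}}

```text
time_s: 8.63
ee_pos: [0.4764, -0.2857, 0.2939]
tool_rot: [3.141, -0.0, -1.425]
ft_force: [-0.6, -0.1, 0.0]
gripper_width: 0.0452
```

Request:
{"method": "send_rows", "body": {
  "plan": [
    [0,0,0,0,0,-0.11,0],
    [0,0,0,0,0,-0.22,0],
    [0,0,0,0,0,-0.33,0],
    [0,0,0,0,0,-0.44,0],
    [0,0,0,0,0,-0.55,0],
    [0,0,0,0,0,-0.66,0],
    [0,0,0,0,0,-0.77,0],
    [0,0,0,0,0,-0.87,0]
  ]
}}

```text
time_s: 9.3
ee_pos: [0.4759, -0.2844, 0.2234]
tool_rot: [3.141, 0.0, -1.425]
ft_force: [-0.1, 0.2, -0.3]
gripper_width: 0.0452
```

```bash
python3 - <<'E'
from h import *
w=snapshot("wrist")
o=observe();print(o["ee_pos"],o["tool_rot"])
m=np.array(o["ee_pos"]);Rm=R.from_euler("xyz",o["tool_rot"]).as_matrix()
print("tcp px",proj(w,m),"mid-plane at head top",proj(w,[m[0],m[1],.199]))
c=crop(w,160,80,320,240,2)
cv2.imwrite("pics/w3.png",c)
E
```

```text
[ 0.4751806  -0.28401986  0.22178397] [ 3.13879943e+00  2.25635813e-03 -1.42475836e+00]
tcp px [311.99037686 297.7187376 ] mid-plane at head top [312.05722977 280.32265213]
```

View pics/w3.png

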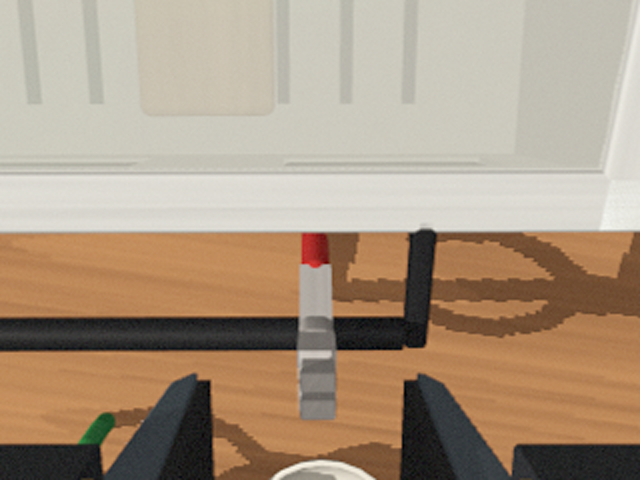

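Request:
{"method": "send_rows", "body": {
  "plan": [
    [0,0,0,0,-0.03,-0.12,0],
    [0,0,0,0,-0.03,-0.25,0],
    [0,0,0,0,-0.03,-0.37,0],
    [0,0,0,0,-0.03,-0.5,0],
    [0,0,0,0,-0.03,-0.62,0],
    [0,0,0,0,-0.03,-0.75,0],
    [0,0,0,0,-0.03,-0.85,0],
    [0,0,0,0,-0.03,-0.85,0]
  ]
}}

```text
time_s: 10.02
ee_pos: [0.4751, -0.2865, 0.1542]
tool_rot: [3.139, 0.002, -1.425]
ft_force: [-0.6, 0.0, -0.6]
gripper_width: 0.0455
```

Request:
{"method": "send_rows", "body": {
  "plan": [
    [0,0,0,0,0,0,-0.3],
    [0,0,0,0,0,0,-0.5],
    [0,0,0,0,0,0,-0.7],
    [0,0,0,0,0,0,-0.8],
    [0,0,0,0,0,0,-0.9],
    [0,0,0,0,0,0,-1],
    [0,0,0,0,0,0,-1],
    [0,0,0,0,0,0,-1]
  ]
}}

```text
time_s: 10.68
ee_pos: [0.4763, -0.2872, 0.1567]
tool_rot: [-3.141, -0.001, -1.425]
ft_force: [0.6, 0.2, 2.4]
gripper_width: 0.0107
```

Request:
{"method": "send_rows", "body": {
  "plan": [
    [0,0,0,0,0,0.1,-1],
    [0,0,0,0,0,0.22,-1],
    [0,0,0,0,0,0.35,-1],
    [0,0,0,0,0,0.48,-1],
    [0,0,0,0,0,0.61,-1],
    [0,0,0,0,0,0.74,-1],
    [0,0,0,0,0,0.87,-1],
    [0,0,0,0,0,1,-1]
  ]
}}

```text
time_s: 11.35
ee_pos: [0.4761, -0.2871, 0.2377]
tool_rot: [-3.141, -0.0, -1.425]
ft_force: [0.4, -0.2, -1.7]
gripper_width: 0.0111
```

Request:
{"method": "send_rows", "body": {
  "plan": [
    [0,0,0,0,0,0.12,-1],
    [0,0,0,0,0,0.25,-1],
    [0,0,0,0,0,0.37,-1],
    [0,0,0,0,0,0.5,-1],
    [0,0,0,0,0,0.62,-1],
    [0,0,0,0,0,0.75,-1],
    [0,0,0,0,0,0.87,-1],
    [0,0,0,0,0,1,-1]
  ]
}}

```text
time_s: 12.02
ee_pos: [0.4761, -0.2871, 0.3173]
tool_rot: [3.141, 0.0, -1.425]
ft_force: [-0.4, -0.2, -1.3]
gripper_width: 0.0108
```

```bash
python3 - <<'E'
from h import *
w=snapshot("wrist");s=snapshot("scene")
o=observe();print(o["ee_pos"],o["tool_rot"],o["ft_force"],o["gripper_width"])
cv2.imwrite("pics/w4.png",np.hstack([crop(w,160,80,320,320,1),crop(s,140,120,220,160,2)[:320]]))
E
```

```text
[ 0.4768962  -0.28762161  0.31857564] [-3.13858870e+00 -2.64480318e-03 -1.42498771e+00] [ 0.53834875 -0.34356296 -1.0212869 ] 0.011241374558461921
```

View pics/w4.png

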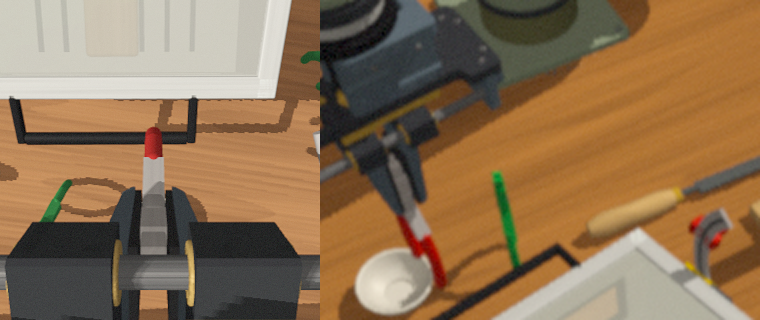

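Request:
{"method": "send_rows", "body": {
  "plan": [
    [0,0,0,0,0.08,0,-1],
    [0,0,0,0,0.2,0,-1],
    [0,0,0,0,0.32,0,-1],
    [0,0,0,0,0.45,0,-1],
    [0,0,0,0,0.57,0,-1],
    [0,0,0,0,0.7,0,-1],
    [0,0,0,0,0.83,0,-1],
    [0,0,0,0,0.96,0,-1]
  ]
}}

```text
time_s: 12.78
ee_pos: [0.4761, -0.209, 0.3164]
tool_rot: [-3.142, -0.0, -1.425]
ft_force: [-0.2, 0.6, -0.7]
gripper_width: 0.0107
```

Request:
{"method": "send_rows", "body": {
  "plan": [
    [0,0,0,0,0.12,0,-1],
    [0,0,0,0,0.24,0,-1],
    [0,0,0,0,0.36,0,-1],
    [0,0,0,0,0.48,0,-1],
    [0,0,0,0,0.6,0,-1],
    [0,0,0,0,0.72,0,-1],
    [0,0,0,0,0.84,0,-1],
    [0,0,0,0,0.96,0,-1]
  ]
}}

```text
time_s: 13.45
ee_pos: [0.4761, -0.1326, 0.3164]
tool_rot: [3.142, -0.0, -1.425]
ft_force: [-0.6, -0.9, -1.1]
gripper_width: 0.0108
```

Request:
{"method": "send_rows", "body": {
  "plan": [
    [0,0,0,0,0.12,0,-1],
    [0,0,0,0,0.24,0,-1],
    [0,0,0,0,0.36,0,-1],
    [0,0,0,0,0.48,0,-1],
    [0,0,0,0,0.6,0,-1],
    [0,0,0,0,0.72,0,-1],
    [0,0,0,0,0.84,0,-1],
    [0,0,0,0,0.96,0,-1]
  ]
}}

```text
time_s: 14.12
ee_pos: [0.4761, -0.0558, 0.3164]
tool_rot: [-3.142, -0.0, -1.425]
ft_force: [-0.5, 0.1, -1.3]
gripper_width: 0.011
```

Request:
{"method": "send_rows", "body": {
  "plan": [
    [0,0,0,0,0.12,0,-1],
    [0,0,0,0,0.24,0,-1],
    [0,0,0,0,0.36,0,-1],
    [0,0,0,0,0.48,0,-1],
    [0,0,0,0,0.6,0,-1],
    [0,0,0,0,0.72,0,-1],
    [0,0,0,0,0.84,0,-1],
    [0,0,0,0,0.96,0,-1]
  ]
}}

```text
time_s: 14.78
ee_pos: [0.4761, 0.021, 0.3164]
tool_rot: [-3.142, -0.0, -1.425]
ft_force: [-0.3, -0.3, -1.8]
gripper_width: 0.0108
```

Request:
{"method": "send_rows", "body": {
  "plan": [
    [0,0,-0.01,0.01,0.12,0,-1],
    [0,0,-0.02,0.02,0.24,0,-1],
    [0,0,-0.03,0.03,0.36,0,-1],
    [0,0,-0.04,0.04,0.48,0,-1],
    [0,0,-0.06,0.05,0.6,0,-1],
    [0,0,-0.07,0.06,0.72,0,-1],
    [0,0,-0.08,0.08,0.84,0,-1],
    [0,0,-0.095,0.09,0.96,0,-1]
  ]
}}

```text
time_s: 15.45
ee_pos: [0.4834, 0.0979, 0.3164]
tool_rot: [-3.142, -0.0, -1.525]
ft_force: [-0.4, -0.1, -0.4]
gripper_width: 0.0109
```

Request:
{"method": "send_rows", "body": {
  "plan": [
    [0,0,0,0,0.12,0,-1],
    [0,0,0,0,0.24,0,-1],
    [0,0,0,0,0.36,0,-1],
    [0,0,0,0,0.48,0,-1],
    [0,0,0,0,0.6,0,-1],
    [0,0,0,0,0.72,0,-1],
    [0,0,0,0,0.84,0,-1],
    [0,0,0,0,0.94,0,-1]
  ]
}}

```text
time_s: 16.12
ee_pos: [0.4833, 0.1732, 0.3164]
tool_rot: [-3.142, 0.0, -1.524]
ft_force: [-0.0, -0.2, -2.1]
gripper_width: 0.0107
```

```bash
python3 - <<'E'
from h import *
w=snapshot("wrist");t=snapshot("top")
o=observe();print(o["ee_pos"],o["tool_rot"],o["ft_force"],o["gripper_width"])
for p in[(.4873,.0891,.155),(.4733,.3965,.155),(.4835,.172,.155),o["ee_pos"]]:print(proj(w,p))
cv2.imwrite("pics/w5.png",w["color"][:420,:,::-1])
E
```

```text
[0.48330628 0.17329826 0.3162317 ] [ 3.14141940e+00  1.13647647e-04 -1.52286478e+00] [ 0.04189078  0.09993963 -0.36736465] 0.010781448947920508
[407.02611017 222.12000176]
[ 61.66021198 221.97679829]
[313.98140589 222.10816045]
[312.48223492 297.6259014 ]
```

View pics/w5.png

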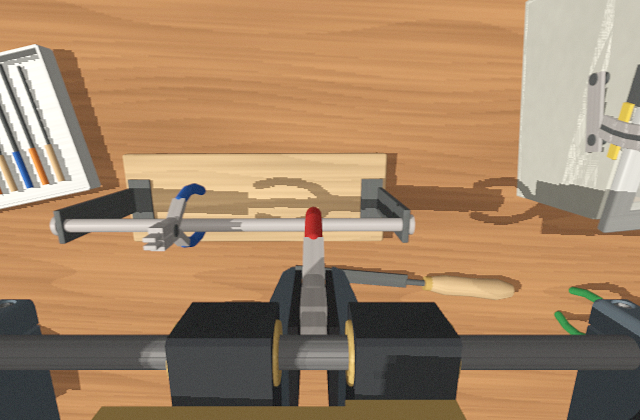

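Request:
{"method": "send_rows", "body": {
  "plan": [
    [0,0,0,-0.01,0,-0.08,-1],
    [0,0,0,-0.02,0,-0.2,-1],
    [0,0,0,-0.03,0,-0.3,-1],
    [0,0,0,-0.03,0,-0.42,-1],
    [0,0,0,-0.03,0,-0.53,-1],
    [0,0,0,-0.03,0,-0.64,-1],
    [0,0,0,-0.03,0,-0.75,-1],
    [0,0,0,-0.03,0,-0.85,-1]
  ]
}}

```text
time_s: 16.88
ee_pos: [0.4808, 0.1719, 0.2472]
tool_rot: [3.141, -0.0, -1.525]
ft_force: [-0.2, 0.1, -0.7]
gripper_width: 0.0112
```

Request:
{"method": "send_rows", "body": {
  "plan": [
    [0,0,0,0,0,-0.12,-1],
    [0,0,0,0,0,-0.24,-1],
    [0,0,0,0,0,-0.36,-1],
    [0,0,0,0,0,-0.48,-1],
    [0,0,0,0,0,-0.6,-1],
    [0,0,0,0,0,-0.7,-1],
    [0,0,0,0,0,-0.8,-1],
    [0,0,0,0,0,-0.85,-1]
  ]
}}

```text
time_s: 17.55
ee_pos: [0.4804, 0.1719, 0.1791]
tool_rot: [3.14, -0.001, -1.524]
ft_force: [0.3, 0.1, -0.2]
gripper_width: 0.0108
```

Request:
{"method": "send_rows", "body": {
  "plan": [
    [0,0,0,0,0,-0.01,-1],
    [0,0,0,0,0,-0.02,-1],
    [0,0,0,0,0,-0.03,-1],
    [0,0,0,0,0,-0.04,-1],
    [0,0,0,0,0,-0.05,-1],
    [0,0,0,0,0,-0.06,-1],
    [0,0,0,0,0,-0.07,-1],
    [0,0,0,0,0,-0.07,-1]
  ]
}}

```text
time_s: 18.22
ee_pos: [0.4808, 0.1721, 0.1747]
tool_rot: [3.141, -0.0, -1.524]
ft_force: [0.5, -0.5, -1.2]
gripper_width: 0.0112
```

Request:
{"method": "send_rows", "body": {
  "plan": [
    [0,0,0,0,0,-0.01,-1],
    [0,0,0,0,0,-0.02,-1],
    [0,0,0,0,0,-0.02,-1],
    [0,0,0,0,0,-0.03,-1],
    [0,0,0,0,0,-0.03,-1],
    [0,0,0,0,0,-0.03,-1],
    [0,0,0,0,0,-0.03,-1],
    [0,0,0,0,0,-0.03,-1]
  ]
}}

```text
time_s: 18.88
ee_pos: [0.4811, 0.1721, 0.1731]
tool_rot: [-3.141, 0.0, -1.524]
ft_force: [-1.6, -0.3, 6.0]
gripper_width: 0.0108
```

```bash
python3 - <<'E'
from h import *
w=snapshot("wrist");s=snapshot("scene")
o=observe();print(o["ee_pos"],o["tool_rot"],o["ft_force"],o["gripper_width"])
cv2.imwrite("pics/w6.png",np.hstack([crop(w,160,80,320,320,1),crop(s,350,80,220,160,2)[:320]]))
E
```

```text
[0.48110409 0.17212111 0.17312987] [-3.14066633e+00  1.61959947e-04 -1.52448235e+00] [-0.97869121 -1.00919267  5.17074277] 0.010797901961113559
```

View pics/w6.png

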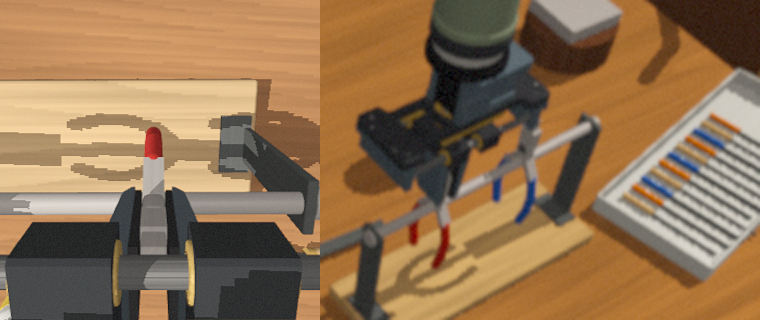

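Request:
{"method": "send_rows", "body": {
  "plan": [
    [0,0,0,0,0,0.01,-0.8],
    [0,0,0,0,0,0.01,-0.7],
    [0,0,0,0,0,0.01,-0.6],
    [0,0,0,0,0,0.01,-0.5],
    [0,0,0,0,0,0.01,-0.4],
    [0,0,0,0,0,0.01,-0.3],
    [0,0,0,0,0,0.01,-0.2],
    [0,0,0,0,0,0.01,-0.2]
  ]
}}

```text
time_s: 19.65
ee_pos: [0.4809, 0.1721, 0.1731]
tool_rot: [3.141, -0.0, -1.524]
ft_force: [0.0, -0.4, -0.1]
gripper_width: 0.0366
```

Request:
{"method": "send_rows", "body": {
  "plan": [
    [0,0,0,0,0,0.08,-0.2],
    [0,0,0,0,0,0.2,-0.2],
    [0,0,0,0,0,0.33,-0.2],
    [0,0,0,0,0,0.46,-0.2],
    [0,0,0,0,0,0.6,-0.2],
    [0,0,0,0,0,0.73,-0.2],
    [0,0,0,0,0,0.86,-0.2],
    [0,0,0,0,0,1,-0.2]
  ]
}}

```text
time_s: 20.32
ee_pos: [0.4809, 0.1721, 0.2545]
tool_rot: [-3.141, 0.0, -1.524]
ft_force: [0.9, 0.1, -0.7]
gripper_width: 0.0362
```

```bash
python3 - <<'E'
from h import *
w=snapshot("wrist");s=snapshot("scene")
o=observe();print(o["ee_pos"],o["tool_rot"],o["ft_force"],o["gripper_width"])
cv2.imwrite("pics/w7.png",np.hstack([crop(w,160,80,320,320,1),crop(s,350,80,220,160,2)[:320]]))
E
```

```text
[0.48206262 0.17245491 0.25568965] [-3.13697320e+00  1.24603971e-03 -1.52449660e+00] [-0.10831725  0.51736575  0.81310714] 0.03644856017092182
```

View pics/w7.png

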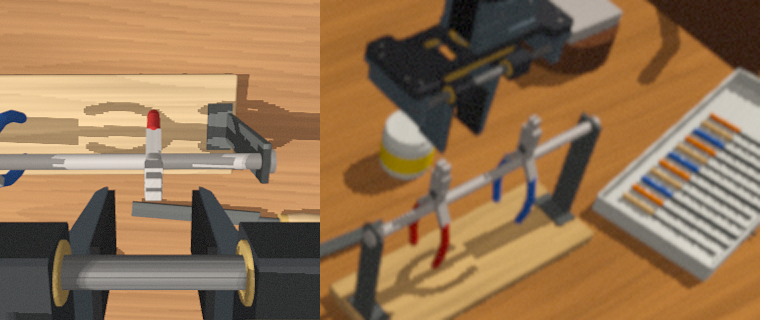

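```bash
cat >> h.py <<'E'
def blobs(s,lo,hi,x,y,w,h):
    m=cv2.inRange(cv2.cvtColor(s["color"],cv2.COLOR_RGB2HSV),lo,hi)[y:y+h,x:x+w];v,u=np.nonzero(m)
    return len(u),(np.array([u.mean()+x,v.mean()+y]) if len(u) else None),([u.min()+x,v.min()+y,u.max()+x,v.max()+y] if len(u) else None)
X=np.array([np.cos(.1449),np.sin(.1449),0]);Y=np.array([-X[1],X[0],0]);H=np.array([.470,-.246,0])+.2527*X+[0,0,.2]
def arc(p):
    d=p-H;return "radius %.4f elev %.3f along %.3f"%(np.hypot(d@X,d[2]),np.arctan2(d[2],-d@X),d@Y)
E
python3 - <<'E'
from h import *
import pickle
t=snapshot("top");s=snapshot("scene")
y=(20,110,90),(34,255,255);r=(0,150,90),(6,255,255)
for n,(lo,hi) in(("ptr",y),("clamp",r)):
    a=blobs(t,lo,hi,310,185,35,40);b=blobs(s,lo,hi,310,220,45,50);print(n,a,b)
    if a[0] and b[0]:
        p,e=tri(ray(t,*a[1]),ray(s,*b[1]));print(p.round(4),e[0].round(4),arc(p))
b=blobs(s,*r,310,220,45,50)[2]
p,e=tri(ray(t,*blobs(t,*r,310,185,35,40)[1]),ray(s,(b[0]+b[2])/2,(b[1]+b[3])/2));print(p.round(4),arc(p))
# red pliers now vs. rail; green height
a=blobs(t,(50,120,50),(75,255,255),355,275,30,40);b=blobs(s,(50,120,50),(75,255,255),215,195,40,70);print("green",a,b)
w=pickle.load(open("w2.pkl","rb"));print(blobs(w,*r,30,0,90,60),blobs(w,*y,120,0,45,90))
E
```

```text
ptr (8, array([329.5, 211.5]), [np.int64(329), np.int64(210), np.int64(330), np.int64(213)]) (42, array([328.88095238, 256.26190476]), [np.int64(322), np.int64(251), np.int64(336), np.int64(262)])
[ 0.5625 -0.0691  0.1579] 0.004 radius 0.1420 elev -0.301 along 0.162
clamp (68, array([325.92647059, 202.36764706]), [np.int64(321), np.int64(196), np.int64(331), np.int64(208)]) (56, array([333.23214286, 235.89285714]), [np.int64(325), np.int64(228), np.int64(342), np.int64(244)])
[ 0.5709 -0.0612  0.2281] 0.0007 radius 0.1293 elev 0.219 along 0.168
[ 0.571  -0.061   0.2278] radius 0.1290 elev 0.217 along 0.169
green (80, array([368.475 , 295.3125]), [np.int64(363), np.int64(286), np.int64(373), np.int64(304)]) (187, array([232.79679144, 228.54545455]), [np.int64(227), np.int64(206), np.int64(239), np.int64(253)])
(1278, array([71.68388106, 20.95852895]), [np.int64(40), np.int64(0), np.int64(106), np.int64(43)]) (450, array([141.62      ,  34.50666667]), [np.int64(131), np.int64(0), np.int64(151), np.int64(70)])
```

Request:
{"method": "send_rows", "body": {
  "plan": [
    [0,0,0,0,-0.05,0.12,-0.3],
    [0,0,0.08,0,-0.17,0.24,-0.3],
    [0,0,0.16,0,-0.28,0.36,-0.3],
    [0,0,0.24,0,-0.4,0.48,-0.3],
    [0,0,0.32,0,-0.52,0.6,-0.3],
    [0,0,0.4,0,-0.64,0.6,-0.3],
    [0,0,0.47,0,-0.76,0.6,-0.3],
    [0,0,0.53,0,-0.88,0.6,-0.3]
  ]
}}

```text
time_s: 21.18
ee_pos: [0.4807, 0.1009, 0.3014]
tool_rot: [3.141, -0.0, -0.966]
ft_force: [-0.3, -0.6, -0.7]
gripper_width: 0.0319
```

Request:
{"method": "send_rows", "body": {
  "plan": [
    [0,0,0.07,0,-0.11,0,-0.3],
    [0,0,0.14,0,-0.22,0,-0.3],
    [0,0,0.21,0,-0.33,0,-0.3],
    [0,0,0.28,0,-0.44,0,-0.3],
    [0,0,0.35,0,-0.55,0,-0.3],
    [0,0,0.42,0,-0.66,0,-0.3],
    [0,0,0.48,0,-0.77,0,-0.3],
    [0,0,0.53,0,-0.88,0,-0.3]
  ]
}}

```text
time_s: 21.85
ee_pos: [0.4806, 0.0305, 0.3011]
tool_rot: [3.141, 0.001, -0.412]
ft_force: [-0.9, 0.5, 0.1]
gripper_width: 0.032
```

Request:
{"method": "send_rows", "body": {
  "plan": [
    [0,0,0.07,0,-0.11,0,-0.3],
    [0,0,0.14,0,-0.22,0,-0.3],
    [0,0,0.21,0,-0.33,0,-0.3],
    [0,0,0.28,0,-0.44,0,-0.3],
    [0,0,0.35,0,-0.55,0,-0.3],
    [0,0,0.42,0,-0.66,0,-0.3],
    [0,0,0.48,0,-0.77,0,-0.3],
    [0,0,0.53,0,-0.88,0,-0.3]
  ]
}}

```text
time_s: 22.52
ee_pos: [0.4806, -0.0398, 0.3011]
tool_rot: [-3.142, 0.001, 0.143]
ft_force: [0.9, -0.4, -0.5]
gripper_width: 0.0318
```

Request:
{"method": "send_rows", "body": {
  "plan": [
    [0,0,0,-0.03,-0.11,0,-0.3],
    [0,0,0,-0.06,-0.22,0,-0.3],
    [0,0,0,-0.09,-0.33,0,-0.3],
    [0,0,0,-0.12,-0.44,0,-0.3],
    [0,0,0,-0.15,-0.55,0,-0.3],
    [0,0,0,-0.18,-0.66,0,-0.3],
    [0,0,0,-0.2,-0.77,0,-0.3],
    [0,0,0,-0.22,-0.88,0,-0.3]
  ]
}}

```text
time_s: 23.18
ee_pos: [0.463, -0.1104, 0.3013]
tool_rot: [3.142, -0.0, 0.14]
ft_force: [0.4, -0.1, 0.0]
gripper_width: 0.0319
```

Request:
{"method": "send_rows", "body": {
  "plan": [
    [0,0,0,-0.03,-0.11,0,-0.3],
    [0,0,0,-0.06,-0.22,0,-0.3],
    [0,0,0,-0.09,-0.33,0,-0.3],
    [0,0,0,-0.12,-0.44,0,-0.3],
    [0,0,0,-0.15,-0.55,0,-0.3],
    [0,0,0,-0.18,-0.66,0,-0.3],
    [0,0,0,-0.2,-0.77,0,-0.3],
    [0,0,0,-0.22,-0.88,0,-0.3]
  ]
}}

```text
time_s: 23.85
ee_pos: [0.4455, -0.1808, 0.3012]
tool_rot: [3.142, -0.0, 0.141]
ft_force: [0.9, -0.1, -0.8]
gripper_width: 0.0318
```

Request:
{"method": "send_rows", "body": {
  "plan": [
    [0.005,-0.036,0,0,-0.11,-0.06,-0.3],
    [0.01,-0.071,0,0,-0.22,-0.12,-0.3],
    [0.015,-0.107,0,0,-0.33,-0.19,-0.3],
    [0.02,-0.142,0,0,-0.44,-0.25,-0.3],
    [0.026,-0.178,0,0,-0.55,-0.31,-0.3],
    [0.031,-0.213,0,0,-0.66,-0.37,-0.3],
    [0.036,-0.25,0,0,-0.77,-0.44,-0.3],
    [0.041,-0.284,0,0,-0.86,-0.5,-0.3]
  ]
}}

```text
time_s: 24.52
ee_pos: [0.4454, -0.2498, 0.261]
tool_rot: [-3.141, -0.302, 0.14]
ft_force: [-0.4, -0.4, 0.2]
gripper_width: 0.0323
```

```bash
python3 - <<'E'
from h import *
w=snapshot("wrist")
o=observe();print(o["time_s"],o["ee_pos"],o["tool_rot"],o["joints"].round(2),o["gripper_width"])
Rm=R.from_euler("xyz",o["tool_rot"]).as_matrix();print(Rm.round(3));p=np.array(o["ee_pos"])
B=np.array([.470,-.246,.138])
print("bar mid in tool frame (from TCP)",((B-p)@Rm).round(4),"bar ends/mid px",[proj(w,B+d*Y).round(1) for d in(-.075,0,.075)], "tcp",proj(w,p).round(1))
cv2.imwrite("pics/w8.png",w["color"][...,::-1])
g=cv2.cvtColor(w["color"],cv2.COLOR_RGB2GRAY)
for c in range(250,400,10):print(c,np.nonzero(g[:320,c]<35)[0][[0,-1]] if (g[:320,c]<35).any() else None,end=' ')
E
```

```text
24.5667 [ 0.44390782 -0.25031554  0.25942779] [-3.14032308 -0.30030476  0.13887235] [-0.68  0.08  1.8   0.25  1.07 -0.92] 0.03173956770984964
[[ 0.946  0.139  0.293]
 [ 0.132 -0.99   0.042]
 [ 0.296 -0.001 -0.955]]
bar mid in tool frame (from TCP) [-0.0107 -0.0005  0.1238] bar ends/mid px [array([300.6, 318.3]), array([299.4, 233.8]), array([297.9, 136.8])] tcp [312.9 300. ]
250 None 260 None 270 [311 319] 280 None 290 None 300 [131 317] 310 [133 133] 320 [ 83 317] 330 [ 79 317] 340 [ 85 317] 350 [132 319] 360 [294 300] 370 None 380 None 390 [304 319]
```

```bash
python3 - <<'E'
from h import *
g=cv2.cvtColor(cv2.imread("pics/w8.png"),cv2.COLOR_BGR2GRAY)
for v in(150,170,190,210,230):
    n=np.nonzero(g[v,240:360]<60)[0]+240;print(v,n.min() if len(n) else 0,n.max() if len(n) else 0,len(n),g[v,280:330:4])
E
```

```text
150 291 345 34 [141 145 139  26  34  44  38 102  22  30  91 149 150]
170 292 345 34 [145 142 139  21  31  42  30 103  32  37  50 154 147]
190 292 306 15 [140 138 138  29  34  42  35 100 115 119 115 120 113]
210 292 335 21 [137 115  79  53  37  42  34  95 116 117 115 113  60]
230 293 335 17 [135 127  82  73  30  43  44  87 113 117 117 116 115]
```

Request:
{"method": "send_rows", "body": {
  "plan": [
    [0,0,0,0.02,0,-0.12,-0.3],
    [0,0,0,0.04,0,-0.25,-0.3],
    [0,0,0,0.06,0,-0.37,-0.3],
    [0,0,0,0.08,0.01,-0.5,-0.3],
    [0,0,0,0.1,0.01,-0.62,-0.3],
    [0,0,0,0.12,0.02,-0.75,-0.3],
    [0,0,0,0.14,0.02,-0.87,-0.3],
    [0,0,0,0.16,0.03,-1,-0.3]
  ]
}}

```text
time_s: 25.23
ee_pos: [0.459, -0.2462, 0.1803]
tool_rot: [-3.141, -0.3, 0.141]
ft_force: [0.1, -0.3, 1.2]
gripper_width: 0.0321
```

Request:
{"method": "send_rows", "body": {
  "plan": [
    [0,0,0,0.03,0,-0.11,-0.3],
    [0,0,0,0.07,0.01,-0.22,-0.3],
    [0,0,0,0.1,0.01,-0.33,-0.3],
    [0,0,0,0.13,0.02,-0.44,-0.3],
    [0,0,0,0.17,0.02,-0.55,-0.3],
    [0,0,0,0.2,0.02,-0.66,-0.3],
    [0,0,0,0.23,0.03,-0.76,-0.3],
    [0,0,0,0.23,0.03,-0.76,-0.3]
  ]
}}

```text
time_s: 25.9
ee_pos: [0.4764, -0.2432, 0.1184]
tool_rot: [-3.138, -0.298, 0.14]
ft_force: [-1.2, 0.6, -0.6]
gripper_width: 0.0315
```

Request:
{"method": "send_rows", "body": {
  "plan": [
    [0,0,0,0,0,0,-0.4],
    [0,0,0,0,0,0,-0.5],
    [0,0,0,0,0,0,-0.6],
    [0,0,0,0,0,0,-0.7],
    [0,0,0,0,0,0,-0.8],
    [0,0,0,0,0,0,-0.9],
    [0,0,0,0,0,0,-1],
    [0,0,0,0,0,0,-1]
  ]
}}

```text
time_s: 26.57
ee_pos: [0.4773, -0.2441, 0.121]
tool_rot: [3.142, -0.302, 0.141]
ft_force: [-0.2, 0.9, 3.2]
gripper_width: 0.0113
```

```bash
python3 - <<'E'
from h import *
T=np.array([.4765,-.2445,.120])
f=lambda th:H+R.from_rotvec(Y*th).apply(T-H)
for a in(0,.16,.32):
    print([[*(Y*d/1.0472).round(3),*((f(a+d)-f(a))/.08).round(2)] for d in np.arange(1,9)*.02])
E
```

```text
[[np.float64(-0.003), np.float64(0.019), np.float64(0.0), np.float64(-0.02), np.float64(-0.0), np.float64(0.06)], [np.float64(-0.006), np.float64(0.038), np.float64(0.0), np.float64(-0.04), np.float64(-0.01), np.float64(0.12)], [np.float64(-0.008), np.float64(0.057), np.float64(0.0), np.float64(-0.05), np.float64(-0.01), np.float64(0.19)], [np.float64(-0.011), np.float64(0.076), np.float64(0.0), np.float64(-0.07), np.float64(-0.01), np.float64(0.25)], [np.float64(-0.014), np.float64(0.094), np.float64(0.0), np.float64(-0.08), np.float64(-0.01), np.float64(0.31)], [np.float64(-0.017), np.float64(0.113), np.float64(0.0), np.float64(-0.1), np.float64(-0.01), np.float64(0.38)], [np.float64(-0.019), np.float64(0.132), np.float64(0.0), np.float64(-0.11), np.float64(-0.02), np.float64(0.44)], [np.float64(-0.022), np.float64(0.151), np.float64(0.0), np.float64(-0.12), np.float64(-0.02), np.float64(0.5)]]
[[np.float64(-0.003), np.float64(0.019), np.float64(0.0), np.float64(-0.01), np.float64(-0.0), np.float64(0.06)], [np.float64(-0.006), np.float64(0.038), np.float64(0.0), np.float64(-0.02), 
[... 905 characters left out ...]
.float64(0.0), np.float64(0.13)], [np.float64(-0.008), np.float64(0.057), np.float64(0.0), np.float64(0.01), np.float64(0.0), np.float64(0.19)], [np.float64(-0.011), np.float64(0.076), np.float64(0.0), np.float64(0.01), np.float64(0.0), np.float64(0.26)], [np.float64(-0.014), np.float64(0.094), np.float64(0.0), np.float64(0.02), np.float64(0.0), np.float64(0.32)], [np.float64(-0.017), np.float64(0.113), np.float64(0.0), np.float64(0.03), np.float64(0.0), np.float64(0.39)], [np.float64(-0.019), np.float64(0.132), np.float64(0.0), np.float64(0.03), np.float64(0.0), np.float64(0.45)], [np.float64(-0.022), np.float64(0.151), np.float64(0.0), np.float64(0.04), np.float64(0.01), np.float64(0.52)]]
```

First segment alone, to see the forces.

Request:
{"method": "send_rows", "body": {
  "plan": [
    [-0.003,0.019,0,-0.02,0,0.06,-1],
    [-0.006,0.038,0,-0.04,-0.01,0.12,-1],
    [-0.008,0.057,0,-0.05,-0.01,0.19,-1],
    [-0.011,0.076,0,-0.07,-0.01,0.25,-1],
    [-0.014,0.094,0,-0.08,-0.01,0.31,-1],
    [-0.017,0.113,0,-0.1,-0.01,0.38,-1],
    [-0.019,0.132,0,-0.11,-0.02,0.44,-1],
    [-0.022,0.151,0,-0.12,-0.02,0.5,-1]
  ]
}}

```text
time_s: 27.23
ee_pos: [0.468, -0.2455, 0.1605]
tool_rot: [-3.141, -0.141, 0.14]
ft_force: [2.3, 1.0, -2.0]
gripper_width: 0.0114
```

Request:
{"method": "send_rows", "body": {
  "plan": [
    [-0.003,0.019,0,-0.01,0,0.06,-1],
    [-0.006,0.038,0,-0.02,0,0.13,-1],
    [-0.008,0.057,0,-0.02,0,0.19,-1],
    [-0.011,0.076,0,-0.03,0,0.26,-1],
    [-0.014,0.094,0,-0.03,0,0.32,-1],
    [-0.017,0.113,0,-0.04,-0.01,0.39,-1],
    [-0.019,0.132,0,-0.04,-0.01,0.45,-1],
    [-0.022,0.151,0,-0.04,-0.01,0.52,-1]
  ]
}}

```text
time_s: 27.9
ee_pos: [0.465, -0.2459, 0.2016]
tool_rot: [-3.141, 0.018, 0.141]
ft_force: [4.5, 0.6, -2.7]
gripper_width: 0.0114
```

Request:
{"method": "send_rows", "body": {
  "plan": [
    [-0.003,0.019,0,0,0,0.06,-1],
    [-0.006,0.038,0,0,0,0.13,-1],
    [-0.008,0.057,0,0.01,0,0.19,-1],
    [-0.011,0.076,0,0.01,0,0.26,-1],
    [-0.014,0.094,0,0.02,0,0.32,-1],
    [-0.017,0.113,0,0.03,0,0.39,-1],
    [-0.019,0.132,0,0.03,0,0.45,-1],
    [-0.022,0.151,0,0.04,0.01,0.52,-1]
  ]
}}

```text
time_s: 28.57
ee_pos: [0.4684, -0.2454, 0.2428]
tool_rot: [3.141, 0.178, 0.141]
ft_force: [4.3, -0.6, -3.0]
gripper_width: 0.0112
```

```bash
python3 - <<'E'
from h import *
s=snapshot("scene");t=snapshot("top")
o=observe();print(o["time_s"],o["ee_pos"],o["tool_rot"],o["ft_force"],o["gripper_width"])
y=(20,110,90),(34,255,255);r=(0,150,90),(6,255,255)
for q,bx in((s,(300,200,70,70)),(t,(305,180,40,45))): print(blobs(q,*y,*bx),blobs(q,*r,*bx))
cv2.imwrite("pics/f1.png",np.hstack([crop(s,280,180,100,100,4),crop(t,290,160,100,100,4)]))
E
```

```text
28.6667 [ 0.46853529 -0.24536405  0.24318679] [3.14048984 0.17755053 0.14147219] [ 4.14769614  0.78157837 -3.8446621 ] 0.011398076945323705
(73, array([327.2739726 , 232.17808219]), [np.int64(316), np.int64(214), np.int64(338), np.int64(247)]) (39, array([334.53846154, 235.43589744]), [np.int64(326), np.int64(228), np.int64(342), np.int64(242)])
(8, array([330.875, 208.875]), [np.int64(330), np.int64(208), np.int64(332), np.int64(210)]) (66, array([325.89393939, 202.39393939]), [np.int64(321), np.int64(196), np.int64(331), np.int64(208)])
```

View pics/f1.png

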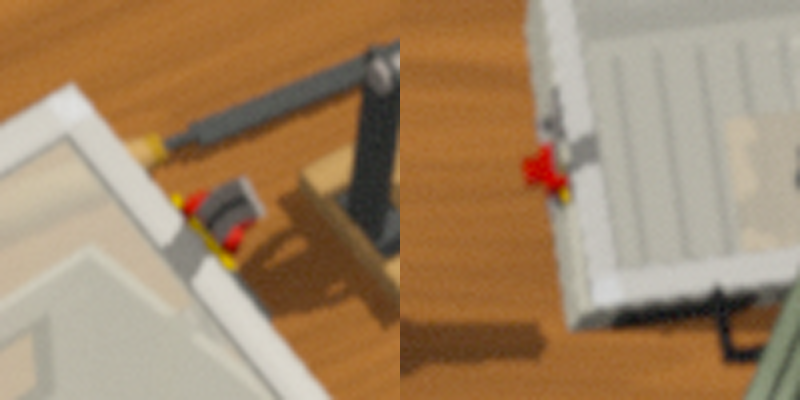

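```bash
python3 - <<'E'
from h import *
s=snapshot("scene");t=snapshot("top")
y=(20,110,90),(34,255,255)
print(blobs(s,*y,322,226,20,24))
for al in(.155,.168):
  for e in(-.26,.1,.15,.2,.25,.3):
    p=H-.13*np.cos(e)*X+[0,0,.13*np.sin(e)]+al*Y;print(al,e,proj(s,p).round(1),proj(t,p).round(1))
print(regions_of(s,"window_pointer")[:2] and [(r["conf"],r["box"]) for r in regions_of(s,"clamp")+regions_of(s,"window_pointer")])
E
```

```text
(54, array([330.94444444, 238.5       ]), [np.int64(322), np.int64(228), np.int64(338), np.int64(247)])
0.155 -0.26 [327.4 259.2] [330.4 205.9]
0.155 0.1 [326.5 243.5] [331.6 204.2]
0.155 0.15 [326.8 241.7] [331.7 203.4]
0.155 0.2 [327.3 240. ] [331.8 202.5]
0.155 0.25 [327.8 238.4] [331.9 201.4]
0.155 0.3 [328.5 237. ] [331.9 200.2]
0.168 -0.26 [332.9 255.5] [325.2 206.6]
0.168 0.1 [332.2 239.8] [326.2 204.9]
0.168 0.15 [332.5 238. ] [326.3 204.1]
0.168 0.2 [333.  236.3] [326.4 203.2]
0.168 0.25 [333.6 234.7] [326.4 202.1]
0.168 0.3 [334.4 233.2] [326.4 200.9]
[(0.55, [327.4, 229.2, 16.8, 15.2]), (0.61, [141.5, 201.6, 231.7, 208.5])]
```

```bash
python3 - <<'E'
from h import *
import pickle
from scipy.optimize import fsolve
y=(20,110,90),(34,255,255)
w=pickle.load(open("w2.pkl","rb"))
s0=cv2.imread("pics/scene0.png")[...,::-1].copy();s=snapshot("scene");S0=dict(s,color=s0)
def line(q,*b):
    m=cv2.inRange(cv2.cvtColor(q["color"],cv2.COLOR_RGB2HSV),*y);x0,y0,ww,hh=b
    v,u=np.nonzero(m[y0:y0+hh,x0:x0+ww]);P=np.c_[u+x0,v+y0].astype(float);c=P.mean(0);d=np.linalg.svd(P-c)[2][0];return c,d,len(u),P.min(0),P.max(0)
pt=lambda e,r,al:H-r*np.cos(e)*X+[0,0,r*np.sin(e)]+al*Y
cw,dw,*k=line(w,120,0,45,90);print("w2",cw,dw,k)
sol=fsolve(lambda z:proj(w,pt(-.24,z[0],z[1]))-(cw-[4,3]),[.13,.165]);print("wrist r,al",sol)
al=sol[1]
for n,q,b in(("shut",S0,(318,245,22,22)),("now",s,(322,226,20,24))):
    c,d,*k=line(q,*b);z=fsolve(lambda z:proj(q,pt(z[0],z[1],al))-c,[0.1,.13]);print(n,c,d,k,"e,r",z)
    for da in(-.002,.002):print(fsolve(lambda z:proj(q,pt(z[0],z[1],al+da))-c,[.1,.13]))
E
```

```text
w2 [141.62        34.50666667] [-0.20677628 -0.97838825] [450, array([131.,   0.]), array([151.,  70.])]
wrist r,al [0.12807253 0.15953444]
shut [328.90243902 256.31707317] [0.79192317 0.61062074] [41, array([322., 251.]), array([336., 262.])] e,r [-0.22983142  0.13035198]
[-0.19812436  0.12705367]
[-0.25994496  0.1337748 ]
now [331.20754717 238.79245283] [0.62751555 0.77860403] [53, array([323., 228.]), array([338., 247.])] e,r [0.25118282 0.1261436 ]
[0.28920076 0.12505139]
[0.21387041 0.12741485]
```

Request:
{"method": "send_rows", "body": {
  "plan": [
    [0,-0.004,0,0,0,-0.01,-1],
    [0.001,-0.008,0,0,0,-0.03,-1],
    [0.002,-0.012,0,0,0,-0.04,-1],
    [0.002,-0.016,0,0,0,-0.05,-1],
    [0.003,-0.019,0,0,0,-0.06,-1],
    [0.003,-0.019,0,0,0,-0.06,-1],
    [0.003,-0.019,0,0,0,-0.06,-1],
    [0.003,-0.019,0,0,0,-0.06,-1]
  ]
}}

```text
time_s: 29.63
ee_pos: [0.4678, -0.2455, 0.2384]
tool_rot: [3.141, 0.157, 0.141]
ft_force: [4.9, 0.4, -3.2]
gripper_width: 0.0111
```

Request:
{"method": "send_rows", "body": {
  "plan": [
    [0,0,0,0,0,0,-1],
    [0,0,0,0,0,0,-1],
    [0,0,0,0,0,0,-1],
    [0,0,0,0,0,0,-1],
    [0,0,0,0,0,0,-1],
    [0,0,0,0,0,0,-1],
    [0,0,0,0,0,0,-1],
    [0,0,0,0,0,0,-1]
  ]
}}

```text
time_s: 30.3
ee_pos: [0.4678, -0.2455, 0.2384]
tool_rot: [3.141, 0.157, 0.14]
ft_force: [5.4, 0.3, -3.6]
gripper_width: 0.0112
```

```bash
python3 - <<'E'
from h import *
s=snapshot("scene");o=observe();print(o["time_s"],o["ee_pos"],o["ft_force"],o["gripper_width"],o["joint_velocities"].round(3))
s0=dict(s,color=cv2.imread("pics/scene0.png")[...,::-1].copy())
r=(0,150,90),(6,255,255)
print("clamp",blobs(s,*r,318,222,40,30),blobs(s0,*r,318,222,40,30))
b=(100,100,50),(130,255,255)
print("blue",blobs(s,*b,430,135,35,60),blobs(s0,*b,430,135,35,60));print("red pliers",blobs(s,*r,380,150,60,80))
print("tin",blobs(s,(20,110,90),(34,255,255),375,130,40,45)[1],blobs(s0,(20,110,90),(34,255,255),375,130,40,45)[1])
job_done()
E
```

```text
30.35 [ 0.46778541 -0.24548729  0.23837365] [ 4.74444524 -0.10691368 -3.50305254] 0.010832386015469361 [-0.001 -0.001  0.001 -0.001  0.001 -0.   ]
clamp (43, array([333.79069767, 235.18604651]), [np.int64(326), np.int64(228), np.int64(342), np.int64(242)]) (57, array([333.22807018, 236.07017544]), [np.int64(325), np.int64(228), np.int64(342), np.int64(244)])
blue (86, array([448.44186047, 178.44186047]), [np.int64(437), np.int64(170), np.int64(456), np.int64(190)]) (87, array([448.43678161, 178.56321839]), [np.int64(437), np.int64(170), np.int64(456), np.int64(190)])
red pliers (89, array([406.17977528, 200.60674157]), [np.int64(395), np.int64(182), np.int64(413), np.int64(213)])
tin [391.82296651 160.80861244] [391.98571429 160.84285714]
the job is handed in; nothing more can be done
```

The red pliers now hang astride the rack's rail, to the right of the blue pair as the robot sees them. The window is lifted to about 0.46 rad and the gripper still holds its bar. The job was handed in at 30 s.

**Last checks**
- **Pliers:** the camera shows the red pliers hanging on the rail with the gripper clear of them.
- **Window:** the arm is at rest (joint speeds about 0.001 rad/s). The fingers are closed on the bar and the wrist reads about 3.5 N of downward load.
- **Bystanders:** the blue pliers and tin had not moved in the image. The clamp's outline is unchanged apart from the part the pointer now covers. I did not re-measure the file and dish, but the arm stayed above them.

**Disagreement:** the clamp's angle came out between about 0.435 and 0.48 rad. The spread depends on how far the pointer sits from the window's plane. I lowered the window by about 0.02 rad to sit in the middle of that range, within the 0.07 rad allowed on every estimate.

I viewed all 12 pictures allowed, against the 8 you suggested.

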